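# Spin-check the rotary vial racks and reject the one that sticks

## Robot

A 6-joint arm with a two-finger parallel gripper is mounted at the origin on the work surface. World frame = base frame: x ahead of the robot, y to its left, z up, the work surface at z = 0. Lengths are in m, angles in rad, forces in N, time in s.
With the tool pointing down it reaches from about 0.35 to 0.85 m from the base axis. Payload 8.1 kg.
Tool frame: the origin (TCP) lies midway between the tips of the shut fingers; the grasp point (between the pads) lies 19 mm behind it; z points along the fingers, y is the line along which they close (so a half turn about z gives the same grasp; the last joint's range is limited). The gripper opens to 93 mm and grips with 3 to 60 N. Pads are 15 mm wide; open, the fingers measure 128 mm over their backs; the gripper's body (75 mm by 188 mm) begins 65 mm behind the grasp point.
Start: joints at [-1.343, 0.13, 1.488, -0, 1.523, -0.085], TCP at [0.185, -0.571, 0.219] pointing down, gripper open.
Joint ranges: [-2.96, 2.96], [-0.89, 2.26], [0.02, 2.5], [-1.34, 4.48], [0, 2.73], [-2.66, 2.66]. Speed limits (rad/s): [2.39, 2.39, 2.79, 3.14, 3.14, 3.14].

## Interface

Orientations are given as a rotation vector (axis times angle).
In Python, from plant import read_state, read_camera, camera_model, close_job gives the robot as it stands. The module is installed in compiled form; this text tells all that it offers.
- The arm moves only by the tool carry_out, never from a script. Its argument "moves" is a list of rows, each an object of numbers: "jaw": the finger opening in m, from 0 to 0.093; "dx", "dy", "dz": the shift along the tool's x, y, z in m; "yaw": the turn about the tool's z in rad. In form: [{"jaw": .., "dx": .., "dy": .., "dz": .., "yaw": ..}, ...]. A call has 1 to 8 rows; each row shifts and turns the commanded pose from where the row before left it, along the tool's axes as they then stand; what a row does not reach is not made up. A row lasts 1/8 s, in which the tool goes at most 62.5 mm and 10.7 degrees, less where a joint would pass 70% of its speed; a pose out of reach is approached as far as the arm can. A call is refused whole if a number of a shift passes 0.0625 or a number of a turn 0.188, either way. A call with a gripper value outside its range is refused whole. The fingers move at their own pace and stop on an object; "grip_force" is the grip in N (left out, the last holds). Time passes only in rows, so rows that do not move let the fingers close. It gives the time, the measured TCP pose, the force, the opening and the grip force at its end, in the units of the state.
- read_state(): the state, without advancing time (a new reading comes with each control period).
- read_camera(name): name is "scene" or "side" or "wrist"; returns the picture (420x560x3 uint8, red, green, blue); there is no depth.
- camera_model(name): a dict with "camera_matrix" (3x3 intrinsics, pixels), "view" (4x4, takes a point from world to camera coordinates). Camera axes: x right, y up, looking along -z (the intrinsics and any distortion apply to the point x, -y, -z); pixel columns grow to the right and rows downward; lengths in m; the calibration is good to about 2 mm. A picture is of the moment at which its call begins: read the wrist's pose just before it. camera_model takes no time and is no camera call; for the wrist camera it gives the pose at the moment of the call.
- close_job(): hands the job in; it is judged then, once.
The state is a dict: "t": time; "q": joint angles; "dq": joint speeds; "joint_torque": joint torques, N m; "tool_pos": TCP position; "orientation": TCP orientation; "force": force on the tool from outside, world axes, zero at the start; "wrist_torque": the same for the moment, N m; "opening": finger opening in m; "gripper_force": force on a finger pad.
Only numpy, scipy, OpenCV 4.12 (cv2) and the standard library are available. Lean on these libraries where they do the work, as an engineer would, in place of code of your own. Each camera call takes 0.05 s, during which the arm holds its last target. There are 200 camera calls.

## Task

Push the wheel of each of the three rotary vial racks round one way by a fin, a quarter turn or more if it will go, to find the one that sticks. Carry the rack whose wheel sticks by its knob to the grey reject tray and set it down gently, upright, with its foot inside the tray. Leave the free-spinning racks standing where they are, with their wheels turned, and the other things on the bench undisturbed.

Things in the scene. Friction and masses are not known exactly. Their poses are not given: they have to be found in the camera images.
- rack_a_knob (a point): Centre of the fixed grey carrying knob (upright cylinder 32 mm across, 34 mm tall) on top of one of three identical loose rotary vial racks, 0.8 kg: round dark foot 110 mm across, 14 mm thick, an axle, and a white wheel 156 mm across, deck top 38 mm above the bench, that turns on the axle below the knob. On the axle, 105 mm above the underside of the foot; z up along the axle.
- wheel_a_fin (a point): Top middle of one of three alike upright divider fins on the wheel of rack a, the others 120 degrees on; turns with the wheel. A fin is a radial plate 6 mm thick, 38 to 76 mm out from the axle, 38 to 74 mm above the bench; this point is 57 mm out. Bays between fins are open from above (hub: radius 17 mm, up to 60 mm above the bench). Pushed sideways, a fin turns the wheel.
- wheel_a (a joint): Turn of the wheel of rack a on its axle, rad, anticlockwise from above positive, -0.05 to 0.05 at the start. A free wheel turns at a touch, any number of turns, and runs on by itself for about a second when flicked; one that sticks gives about 0.35 rad either way and jams, and a harder push (2 to 5 N at the fin) only drags its whole rack about.
- rack_a: Rack a itself; origin at the centre of the underside of its foot, z up along the axle, 105 mm below the knob's centre.
- rack_b_knob (a point): Centre of the fixed grey carrying knob (upright cylinder 32 mm across, 34 mm tall) on top of one of three identical loose rotary vial racks, 0.8 kg: round dark foot 110 mm across, 14 mm thick, an axle, and a white wheel 156 mm across, deck top 38 mm above the bench, that turns on the axle below the knob. On the axle, 105 mm above the underside of the foot; z up along the axle.
- wheel_b_fin (a point): Top middle of one of three alike upright divider fins on the wheel of rack b, the others 120 degrees on; turns with the wheel. A fin is a radial plate 6 mm thick, 38 to 76 mm out from the axle, 38 to 74 mm above the bench; this point is 57 mm out. Bays between fins are open from above (hub: radius 17 mm, up to 60 mm above the bench). Pushed sideways, a fin turns the wheel.
- wheel_b (a joint): Turn of the wheel of rack b on its axle, rad, anticlockwise from above positive, -0.05 to 0.05 at the start. A free wheel turns at a touch, any number of turns, and runs on by itself for about a second when flicked; one that sticks gives about 0.35 rad either way and jams, and a harder push (2 to 5 N at the fin) only drags its whole rack about.
- rack_b: Rack b itself; origin at the centre of the underside of its foot, z up along the axle, 105 mm below the knob's centre.
- rack_c_knob (a point): Centre of the fixed grey carrying knob (upright cylinder 32 mm across, 34 mm tall) on top of one of three identical loose rotary vial racks, 0.8 kg: round dark foot 110 mm across, 14 mm thick, an axle, and a white wheel 156 mm across, deck top 38 mm above the bench, that turns on the axle below the knob. On the axle, 105 mm above the underside of the foot; z up along the axle.
- wheel_c_fin (a point): Top middle of one of three alike upright divider fins on the wheel of rack c, the others 120 degrees on; turns with the wheel. A fin is a radial plate 6 mm thick, 38 to 76 mm out from the axle, 38 to 74 mm above the bench; this point is 57 mm out. Bays between fins are open from above (hub: radius 17 mm, up to 60 mm above the bench). Pushed sideways, a fin turns the wheel.
- wheel_c (a joint): Turn of the wheel of rack c on its axle, rad, anticlockwise from above positive, -0.05 to 0.05 at the start. A free wheel turns at a touch, any number of turns, and runs on by itself for about a second when flicked; one that sticks gives about 0.35 rad either way and jams, and a harder push (2 to 5 N at the fin) only drags its whole rack about.
- rack_c: Rack c itself; origin at the centre of the underside of its foot, z up along the axle, 105 mm below the knob's centre.
- tray: Shallow grey open square reject tray fixed on the bench, 180 x 180 mm outside, 22 mm tall, walls 4 mm thick, floor 4 mm thick; there is room for one rack's foot, whose wheel then overhangs above the rim. Origin: centre of its underside, x and y along its sides.
- dish_mid (a point): Bystander, to be left alone: flat covered petri dish, 90 mm across, 16 mm tall; its centre, half-way up.
- tipbox_mid (a point): Bystander, to be left alone: pipette tip box, 82 x 122 mm, 55 mm tall; its centre, half-way up.
- jar_mid (a point): Bystander, to be left alone: screw-top jar, 62 mm across, 70 mm tall; its centre, half-way up.
- slidebox_mid (a point): Bystander, to be left alone: flat slide box, 100 x 70 mm, 33 mm tall; its centre, half-way up.
- washbottle_mid (a point): Bystander, to be left alone: wash bottle, 68 mm across, about 180 mm tall to its nozzle; its centre, half-way up.
- carton_mid (a point): Bystander, to be left alone: small carton, 90 x 65 mm, 45 mm tall; its centre, half-way up.
There are look-alikes about, which are no part of the job. Leave any orange look-alike of the rack_c alone. Leave any red look-alike of the rack_a alone.

How it is judged:
By the outcome, as a careful person would: the job done as asked, in the order asked, and still so for the second after the job is handed in, with the robot touching nothing.
It also fails if it takes over 61 s, if anything falls off the work surface, if the arm or the gripper's body presses on something with over 40 N, if the wrist force passes 120 N, or if a joint passes its speed limit or range.

## Working session

There is one attempt and no reset: what is moved stays moved. The work goes in short steps, Python scripts to look and compute and a tool call to move; the robot and the scene stay as the last step left them, time stands still between calls to the robot, and variables do not carry over. Pictures are saved under pics/ and viewed, at most 10 in all, crops included, and the job is handed in when it is done.

Besides the shell and the picture viewer there is one more tool, called as name([rows], argument=value, ...), one row to a line, values as JSON. carry_out: Moves the arm, as the interface text tells. Its arguments: {"type":"object","properties":{"moves":{"type":"array","items":{"type":"object","properties":{"jaw":{"type":"number"},"dx":{"type":"number"},"dy":{"type":"number"},"dz":{"type":"number"},"yaw":{"type":"number"}}}},"grip_force":{"type":"number"}},"required":["moves"]}

```bash
mkdir -p pics; cat > h.py <<'E'
import numpy as np, cv2
from plant import *
def snap(n,f):
    m=camera_model(n); im=read_camera(n); cv2.imwrite('pics/'+f,im[:,:,::-1]); return im,m
def ray(m,u,v,z):
    K=np.array(m["camera_matrix"]);V=np.array(m["view"])
    d=np.linalg.inv(K)@[u,v,1]; d=np.array([d[0],-d[1],-d[2]])
    R=V[:3,:3].T; c=-R@V[:3,3]; w=R@d
    return c+w*(z-c[2])/w[2]
def proj(m,p):
    K=np.array(m["camera_matrix"]);V=np.array(m["view"])
    q=V[:3,:3]@np.array(p)+V[:3,3]; q=K@[q[0],-q[1],-q[2]]; return q[:2]/q[2]
E
python3 - <<'E'
from h import *
im,m=snap('scene','s0.png'); im2,m2=snap('side','d0.png')
print({k:np.round(v,3).tolist() if k in('camera_matrix','view') else v for k,v in m.items()}); print(np.round(m2['view'],2))
cv2.imwrite('pics/both.png',np.vstack([im])[:,:,::-1])
print(read_state())
E
```

```text
{'camera_matrix': [[494.207, 0.0, 278.144], [0.0, 494.207, 213.279], [0.0, 0.0, 1.0]], 'view': [[-0.487, 0.873, -0.001, 0.196], [-0.748, -0.416, 0.517, 0.363], [0.451, 0.253, 0.856, -1.957], [0.0, 0.0, 0.0, 1.0]]}
[[ 0.92 -0.4   0.01 -0.45]
 [ 0.24  0.56  0.8  -0.21]
 [-0.32 -0.73  0.61 -1.67]
 [ 0.    0.    0.    1.  ]]
{'t': 0.1, 'q': array([-1.34340009e+00,  1.31080644e-01,  1.48915635e+00,  1.68955098e-05,
        1.52297889e+00, -8.54182486e-02]), 'dq': array([-9.42975572e-05, -7.67071506e-05, -1.73232214e-03,  3.38486207e-04,
        7.22584409e-04, -4.91098714e-04]), 'joint_torque': array([ 9.37016775e-04, -5.61346507e+01, -4.93094945e+01,  7.70480884e-02,
        2.91757530e-02, -8.67547851e-05]), 'tool_pos': array([ 0.18454669, -0.57038943,  0.21770303]), 'orientation': array([-3.10164382e+00, -4.89113217e-01,  1.54332029e-04]), 'force': array([-0.9413469 ,  0.02663278,  0.40425385]), 'wrist_torque': array([-0.05394638,  0.04679975, -0.08709077]), 'gripper_force': 0.0, 'opening': 0.09272574061553798}
```

View pics/s0.png

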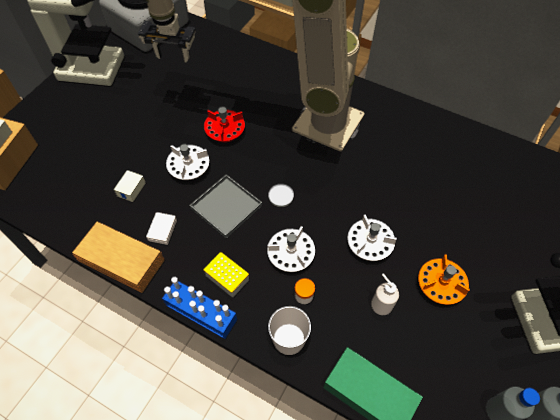

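View pics/d0.png

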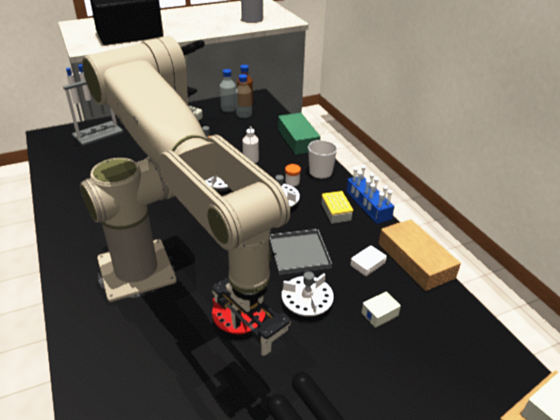

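Scene view: white racks at about (187,162), (291,250) and (371,239). The tray is at (226,205), the red look-alike at (224,125) and the orange one at (443,282). I'll enlarge the racks next.

```bash
python3 - <<'E'
from h import *
im=cv2.imread('pics/s0.png')
def crop(u,v,w=37): return cv2.resize(im[v-w:v+w,u-w:u+w],(390,390),interpolation=cv2.INTER_CUBIC)
a=np.hstack([crop(187,160),crop(291,248)]); 
cv2.imwrite('pics/c0.png',np.hstack([cv2.resize(im[v-32:v+32,u-32:u+32],(266,266),interpolation=cv2.INTER_CUBIC) for u,v in[(187,160),(291,248),(371,238)]]))
m=camera_model('scene')
for n,u,v,z in [('A knobtop',186,149,.122),('B',292,233,.122),('C',373,226,.122),('A deck',187,163,.038),('B deck',291,251,.038),('C deck',371,241,.038),('tray',226,205,.01),('dish',281,195,.016),('jar',305,287,.07),('tipbox',226,272,.055),('carton',129,185,.04),('slide',162,228,.033),('bottle',386,300,.08),('red',224,125,.038),('tL',191,205,.022),('tT',226,177,.022),('tR',261,203,.022),('tB',226,235,.022)]:
    p=ray(m,u,v,z); print(n,np.round(p,3),round(np.hypot(*p[:2]),3))
E
```

```text
A knobtop [ 0.458 -0.339  0.122] 0.569
B [0.573 0.145 0.122] 0.591
C [0.425 0.358 0.122] 0.556
A deck [ 0.461 -0.349  0.038] 0.578
B deck [0.592 0.154 0.038] 0.611
C deck [0.43  0.368 0.038] 0.566
tray [ 0.531 -0.139  0.01 ] 0.549
dish [0.403 0.012 0.016] 0.403
jar [0.694 0.257 0.07 ] 0.74
tipbox [0.765 0.013 0.055] 0.765
carton [ 0.642 -0.472  0.04 ] 0.797
slide [ 0.725 -0.269  0.033] 0.774
bottle [0.617 0.491 0.08 ] 0.788
red [ 0.241 -0.328  0.038] 0.407
tL [ 0.597 -0.241  0.022] 0.643
tT [ 0.435 -0.198  0.022] 0.478
tR [ 0.47  -0.031  0.022] 0.471
tB [ 0.638 -0.07   0.022] 0.642
```

View pics/c0.png

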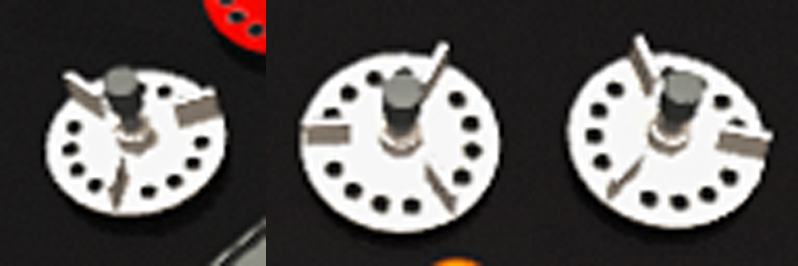

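```bash
python3 - <<'E'
from h import *
from scipy.optimize import least_squares
m=camera_model('scene'); S=64/266
D={'A':((155,128),0,(121,76),[(70,75),(214,94)],(45,226,67,215)),
'B':((259,216),266,(402,90),[(444,45),(305,127)],(300,500,50,235)),
'C':((339,206),532,(684,86),[(640,40),(770,137)],(567,766,48,232))}
a=np.linspace(0,2*np.pi,180)
for n,(o,off,k,f,bb) in D.items():
    P=lambda q:np.array([o[0]+(q[0]-off)*S,o[1]+q[1]*S])
    tl=P((bb[0],bb[2]));br=P((bb[1],bb[3]))
    best=None
    for i in range(12):
        for dd in (1,2):
            def res(s):
                x,y,t=s; c=np.array([proj(m,(x+.078*np.cos(b),y+.078*np.sin(b),.038)) for b in a])
                r=[c[:,0].min()-tl[0],c[:,1].min()-tl[1],c[:,0].max()-br[0],c[:,1].max()-br[1]]
                r+=list(proj(m,(x,y,.122))-P(k))
                for j,q in enumerate(f):
                    b=t+j*dd*2*np.pi/3; r+=list(proj(m,(x+.076*np.cos(b),y+.076*np.sin(b),.074))-P(q))
                return np.array(r)
            x0=ray(m,*P(k),.122)
            s=least_squares(res,[x0[0],x0[1],i*np.pi/6]) if i%2==0 else None
            if s is not None and (best is None or s.cost<best.cost): best=s
    x,y,t=best.x
    print(n,np.round(best.x[:2],4),np.round(np.sort(np.degrees([t,t+2*np.pi/3,t+4*np.pi/3])%360),1),best.cost,np.round(best.fun,1))
E
```

```text
A [ 0.4548 -0.3492] [ 19. 139. 259.] 1.9138972702807133 [ 0.5  1.  -0.2 -0.4 -0.1  1.  -0.3 -1.   0.1 -0.6]
B [0.588  0.1532] [ 62.7 182.7 302.7] 1.3232203530779516 [ 0.4  1.2 -0.1 -0.7  0.2  0.2 -0.2 -0.3 -0.4 -0.3]
C [0.4241 0.3664] [105.1 225.1 345.1] 2.3811359687389646 [ 0.4  1.6 -0.3 -1.2  0.   0.2 -0.3 -0.7  0.2  0.2]
```

```bash
cat >> h.py <<'E'
from scipy.spatial.transform import Rotation as Ro
RACK={'A':(.4548,-.3492),'B':(.588,.1532),'C':(.4241,.3664)}
def arc(n,degs,z,r=.057):
    x,y=RACK[n]; return [(x+r*np.cos(np.radians(d)),y+r*np.sin(np.radians(d)),z) for d in degs]
def rows(pts,start=None):
    s=read_state(); R=Ro.from_rotvec(s['orientation']).as_matrix(); p=np.array(s['tool_pos'] if start is None else start)
    print('tcp',np.round(p,4),'x head',np.degrees(np.arctan2(R[1,0],R[0,0])).round(1),'F',np.round(s['force'],1))
    for q in pts:
        d=np.array(q)-p; n=int(np.ceil(np.abs(R.T@d).max()/.05))
        print(n,'x',np.round(R.T@d/n,4).tolist()); p=np.array(q)
E
python3 - <<'E'
from h import *
rows(arc('A',[214],.2)+arc('A',[214],.055)+arc('A',range(224,285,10),.055))
E
```

```text
tcp [ 0.1845 -0.5704  0.2177] x head 17.9 F [-0.9  0.   0.4]
6 x [0.0451, -0.0186, 0.003]
3 x [-0.0, 0.0001, 0.0483]
1 x [0.0036, 0.0093, -0.0]
1 x [0.0051, 0.0085, -0.0]
1 x [0.0065, 0.0075, -0.0]
1 x [0.0077, 0.0062, -0.0]
1 x [0.0087, 0.0048, -0.0]
1 x [0.0094, 0.0032, -0.0]
1 x [0.0098, 0.0015, -0.0]
```

carry_out([
  {"jaw": 0, "dx": 0.0451, "dy": -0.0186, "dz": 0.003},
  {"jaw": 0, "dx": 0.0451, "dy": -0.0186, "dz": 0.003},
  {"jaw": 0, "dx": 0.0451, "dy": -0.0186, "dz": 0.003},
  {"jaw": 0, "dx": 0.0451, "dy": -0.0186, "dz": 0.003},
  {"jaw": 0, "dx": 0.0451, "dy": -0.0186, "dz": 0.003},
  {"jaw": 0, "dx": 0.0451, "dy": -0.0186, "dz": 0.003},
  {"jaw": 0},
  {"jaw": 0},
])

```text
invalid input at $.moves[0]: expected keys jaw, dx, dy, dz, yaw
```

```bash
python3 - <<'E'
from h import *
print(read_state()['opening'])
rows(arc('A',[214],.055)); snap('wrist','w0.png')
E
```

```text
0.09272574061553798
tcp [ 0.1845 -0.5704  0.2177] x head 17.9 F [-0.9  0.   0.4]
6 x [0.0451, -0.0185, 0.0272]
```

View pics/w0.png

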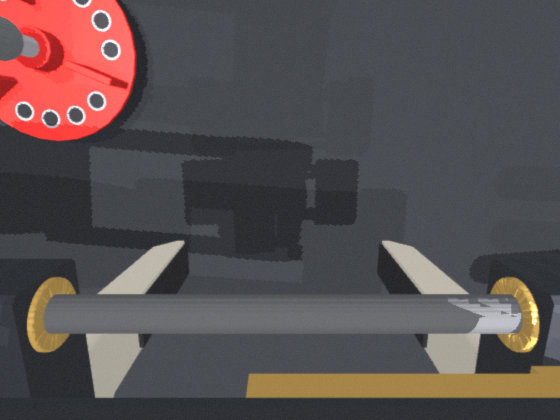

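The move was refused because every row needs all five keys, so nothing has moved. The wrist picture shows only the red look-alike and the open fingers.

carry_out([
  {"jaw": 0, "dx": 0.0451, "dy": -0.0186, "dz": 0.003, "yaw": 0},
  {"jaw": 0, "dx": 0.0451, "dy": -0.0186, "dz": 0.003, "yaw": 0},
  {"jaw": 0, "dx": 0.0451, "dy": -0.0186, "dz": 0.003, "yaw": 0},
  {"jaw": 0, "dx": 0.0451, "dy": -0.0186, "dz": 0.003, "yaw": 0},
  {"jaw": 0, "dx": 0.0451, "dy": -0.0186, "dz": 0.003, "yaw": 0},
  {"jaw": 0, "dx": 0.0451, "dy": -0.0186, "dz": 0.003, "yaw": 0},
  {"jaw": 0, "dx": 0, "dy": 0, "dz": 0, "yaw": 0},
  {"jaw": 0, "dx": 0, "dy": 0, "dz": 0, "yaw": 0},
])

```text
t: 1.15
tool_pos: [0.4075, -0.3816, 0.2004]
orientation: [-3.103, -0.49, 0.001]
force: [-0.8, -1.1, -0.1]
opening: 0.0176
gripper_force: 0.0
```

```bash
python3 - <<'E'
from h import *
print(read_state()['opening'])
rows(arc('A',[214],.055)); snap('wrist','w1.png')
m=camera_model('wrist'); 
for p in [(*RACK['A'],.122)]+[(RACK['A'][0]+.076*np.cos(np.radians(t)),RACK['A'][1]+.076*np.sin(np.radians(t)),.074) for t in (19,139,259)]: print(np.round(proj(m,p)))
E
```

```text
0.017608956195258766
tcp [ 0.4075 -0.3816  0.2004] x head 18.0 F [-0.8 -1.1 -0.1]
3 x [0.0001, -0.0001, 0.0485]
[259. 135.]
[260.  27.]
[184. 181.]
[345. 178.]
```

View pics/w1.png

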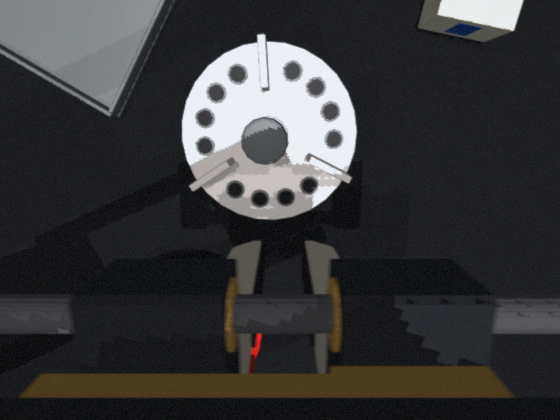

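The wrist view puts knob A's top at (266,139), about 6 mm from the predicted spot. I'll correct rack A and carry on.

```bash
python3 - <<'E'
from h import *
from scipy.optimize import least_squares
m=camera_model('wrist')
obs=[(265,139),(262,36),(192,189),(350,181)]
def res(s):
    x,y,t=s; P=[(x,y,.122)]+[(x+.076*np.cos(t+k*2*np.pi/3),y+.076*np.sin(t+k*2*np.pi/3),.074) for k in range(3)]
    return np.concatenate([proj(m,p)-o for p,o in zip(P,obs)])
s=least_squares(res,[*RACK['A'],np.radians(19)]); print(s.x[:2],np.degrees(s.x[2]),np.round(s.fun,1))
x,y=s.x[:2]; RACK['A']=(x,y)
open('h.py','a').write(f"RACK['A']=({x:.4f},{y:.4f})\n")
rows(arc('A',[214],.055)+arc('A',range(224,305,10),.055))
E
```

```text
[ 0.45174929 -0.35418646] 20.805227538845216 [ 0.1  2.4 -0.2 -1.9 -1.  -0.3  1.  -0.3]
tcp [ 0.4071 -0.382   0.2005] x head 17.9 F [-1.  -0.8 -0.6]
3 x [-0.0012, 0.001, 0.0485]
1 x [0.0036, 0.0093, -0.0]
1 x [0.0051, 0.0085, -0.0]
1 x [0.0065, 0.0075, -0.0]
1 x [0.0077, 0.0062, -0.0]
1 x [0.0087, 0.0048, -0.0]
1 x [0.0094, 0.0032, -0.0]
1 x [0.0098, 0.0015, -0.0]
1 x [0.0099, -0.0002, -0.0]
1 x [0.0097, -0.0019, -0.0]
```

carry_out([
  {"jaw": 0, "dx": -0.0012, "dy": 0.001, "dz": 0.0485, "yaw": 0},
  {"jaw": 0, "dx": -0.0012, "dy": 0.001, "dz": 0.0485, "yaw": 0},
  {"jaw": 0, "dx": -0.0012, "dy": 0.001, "dz": 0.0485, "yaw": 0},
  {"jaw": 0, "dx": 0, "dy": 0, "dz": 0, "yaw": 0},
])

```text
t: 1.7
tool_pos: [0.4015, -0.3835, 0.0508]
orientation: [-3.096, -0.485, 0.008]
force: [-0.6, 0.4, -0.4]
opening: 0.001
gripper_force: 0.0
```

carry_out([
  {"jaw": 0, "dx": 0.0036, "dy": 0.0093, "dz": 0, "yaw": 0},
  {"jaw": 0, "dx": 0.0051, "dy": 0.0085, "dz": 0, "yaw": 0},
  {"jaw": 0, "dx": 0.0065, "dy": 0.0075, "dz": 0, "yaw": 0},
  {"jaw": 0, "dx": 0.0077, "dy": 0.0062, "dz": 0, "yaw": 0},
])

```text
t: 2.2
tool_pos: [0.438, -0.4092, 0.0562]
orientation: [3.102, 0.489, 0.002]
force: [-0.1, -0.6, 0.3]
opening: 0.0003
gripper_force: 0.0
```

carry_out([
  {"jaw": 0, "dx": 0.0087, "dy": 0.0048, "dz": 0, "yaw": 0},
])

```text
t: 2.33
tool_pos: [0.4474, -0.4105, 0.0554]
orientation: [3.103, 0.489, 0.0]
force: [-0.3, -0.0, 0.7]
opening: 0.0006
gripper_force: 0.0
```

carry_out([
  {"jaw": 0, "dx": 0.0094, "dy": 0.0032, "dz": 0, "yaw": 0},
])

```text
t: 2.45
tool_pos: [0.4572, -0.4102, 0.055]
orientation: [-3.103, -0.49, 0.0]
force: [0.3, -0.4, -0.2]
opening: 0.0004
gripper_force: 0.0
```

```bash
python3 - <<'E'
from h import *
snap('wrist','w2.png')
rows(arc('A',range(284,375,10),.055))
E
```

```text
tcp [ 0.4582 -0.4101  0.0552] x head 18.0 F [-0.5  1.6  0.1]
1 x [0.0071, 0.0017, 0.0002]
1 x [0.0099, -0.0002, 0.0]
1 x [0.0098, -0.0019, 0.0]
1 x [0.0093, -0.0036, 0.0]
1 x [0.0085, -0.0051, 0.0]
1 x [0.0075, -0.0065, 0.0]
1 x [0.0062, -0.0077, 0.0]
1 x [0.0048, -0.0087, 0.0]
1 x [0.0032, -0.0094, -0.0]
1 x [0.0015, -0.0098, -0.0]
```

View pics/w2.png

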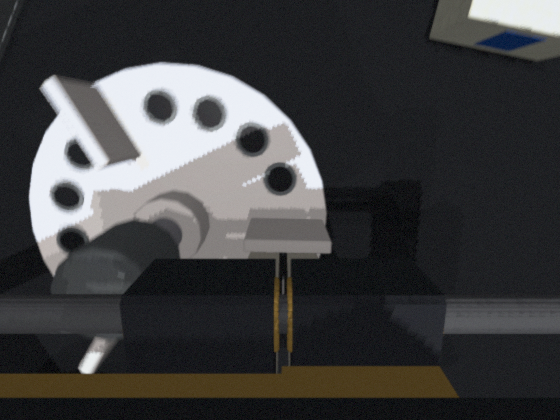

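Fin A is now about 27° round, pointing right in the picture at (288,233). I'll check by prediction whether the rack itself moved.

```bash
python3 - <<'E'
from h import *
m=camera_model('wrist'); x,y=RACK['A']
c=np.array([proj(m,(x+.078*np.cos(b),y+.078*np.sin(b),.038)) for b in np.linspace(0,6.28,180)])
print(c[:,0].min(),c[:,0].max(),c[:,1].min())
E
```

```text
31.092225307439236 327.8181866410816 68.62065035850611
```

carry_out([
  {"jaw": 0, "dx": 0.0071, "dy": 0.0017, "dz": 0, "yaw": 0},
  {"jaw": 0, "dx": 0.0099, "dy": -0.0002, "dz": 0, "yaw": 0},
])

```text
t: 2.75
tool_pos: [0.4734, -0.4064, 0.055]
orientation: [-3.103, -0.489, 0.0]
force: [-0.1, -1.2, -1.1]
opening: 0.0004
gripper_force: 0.0
```

```bash
cat >> h.py <<'E'
from scipy.optimize import least_squares
def rim(m,im,c0,col='w'):
    """fit deck centre from white-rim edge, given a prior centre"""
    h=im.astype(int); w=(h.min(2)>95)
    ang=np.linspace(0,2*np.pi,240,endpoint=False)
    def sample(x,y,r): return np.array([proj(m,(x+r*np.cos(a),y+r*np.sin(a),.038)) for a in ang])
    rr=np.arange(.058,.10,.0005); pts=[]
    grid=[sample(*c0,r) for r in rr]
    for i,a in enumerate(ang):
        v=[]
        for g in grid:
            u=np.round(g[i]).astype(int)
            v.append(w[u[1],u[0]] if 0<=u[0]<560 and 0<=u[1]<255 else -1)
        v=np.array(v)
        if (v<0).any(): continue
        k=np.where(np.diff(v.astype(int))==-1)[0]
        if len(k)==1 and v[:4].all(): pts.append((c0[0]+rr[k[0]]*np.cos(a),c0[1]+rr[k[0]]*np.sin(a)))
    P=np.array(pts)
    s=least_squares(lambda s:np.hypot(P[:,0]-s[0],P[:,1]-s[1])-.078,c0,loss='soft_l1',f_scale=.001)
    return s.x,len(P),np.median(np.abs(s.fun))
E
python3 - <<'E'
from h import *
class M:pass
im,m=snap('wrist','w3.png'); print(rim(m,im,RACK['A']))
rows([])
E
```

```text
(array([ 0.45270583, -0.3520258 ]), 49, np.float64(0.00029944458786822226))
tcp [ 0.4745 -0.4058  0.0552] x head 17.9 F [0.2 1.4 1.4]
```

View pics/w3.png

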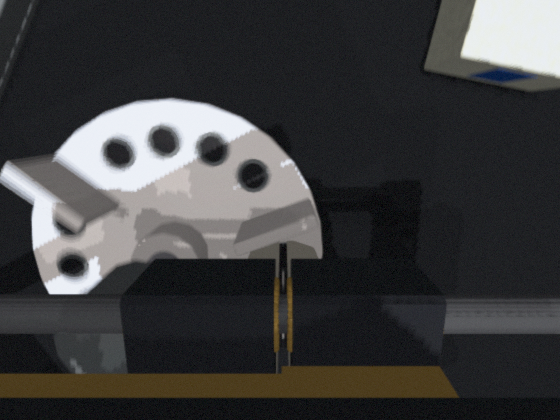

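Picture 7: the wheel turned further, with its fin at (275,222) well past 40°, and the rim fit shows the rack has not moved. A is free, so I'll finish its turn and lift.

carry_out([
  {"jaw": 0, "dx": 0.0098, "dy": -0.0019, "dz": 0, "yaw": 0},
  {"jaw": 0, "dx": 0.0093, "dy": -0.0036, "dz": 0, "yaw": 0},
  {"jaw": 0, "dx": 0.0085, "dy": -0.0051, "dz": 0, "yaw": 0},
  {"jaw": 0, "dx": 0.0075, "dy": -0.0065, "dz": 0, "yaw": 0},
  {"jaw": 0, "dx": 0.0062, "dy": -0.0077, "dz": 0, "yaw": 0},
  {"jaw": 0, "dx": 0.0048, "dy": -0.0087, "dz": 0, "yaw": 0},
  {"jaw": 0, "dx": 0.0032, "dy": -0.0094, "dz": 0, "yaw": 0},
  {"jaw": 0, "dx": 0, "dy": 0, "dz": -0.05, "yaw": 0},
])

```text
t: 3.8
tool_pos: [0.5036, -0.3469, 0.1004]
orientation: [-3.095, -0.489, 0.011]
force: [-0.5, -0.2, 1.0]
opening: 0.0006
gripper_force: 0.0
```

carry_out([
  {"jaw": 0, "dx": 0, "dy": 0, "dz": -0.05, "yaw": 0},
  {"jaw": 0, "dx": 0, "dy": 0, "dz": -0.05, "yaw": 0},
])

```text
t: 4.05
tool_pos: [0.5065, -0.35, 0.2066]
orientation: [-3.103, -0.489, 0.0]
force: [0.5, 0.5, 0.1]
opening: 0.0003
gripper_force: 0.0
```

```bash
python3 - <<'E'
from h import *
# B: fin at 182.7, push ccw (towards -y) ; view point: stand off so wrist camera sees rack
x,y=RACK['B']
rows([(x-.057,y-.03,.2)])
E
```

```text
tcp [ 0.5065 -0.35    0.2066] x head 17.9 F [0.5 0.5 0.1]
9 x [0.0188, -0.0492, 0.0007]
```

```bash
python3 - <<'E'
from h import *
rows(arc('B',[138],.2))
E
```

```text
tcp [ 0.5065 -0.35    0.2066] x head 17.9 F [0.5 0.5 0.1]
11 x [0.0185, -0.0457, 0.0006]
```

carry_out([
  {"jaw": 0, "dx": 0.0185, "dy": -0.0457, "dz": 0, "yaw": 0},
  {"jaw": 0, "dx": 0.0185, "dy": -0.0457, "dz": 0, "yaw": 0},
  {"jaw": 0, "dx": 0.0185, "dy": -0.0457, "dz": 0, "yaw": 0},
  {"jaw": 0, "dx": 0.0185, "dy": -0.0457, "dz": 0, "yaw": 0},
  {"jaw": 0, "dx": 0.0185, "dy": -0.0457, "dz": 0, "yaw": 0},
  {"jaw": 0, "dx": 0.0185, "dy": -0.0457, "dz": 0, "yaw": 0},
  {"jaw": 0, "dx": 0.0185, "dy": -0.0457, "dz": 0, "yaw": 0},
  {"jaw": 0, "dx": 0.0185, "dy": -0.0457, "dz": 0, "yaw": 0},
])

```text
t: 5.05
tool_pos: [0.5347, 0.0446, 0.2053]
orientation: [3.103, 0.489, 0.001]
force: [0.4, -0.6, 0.3]
opening: 0.0006
gripper_force: 0.0
```

carry_out([
  {"jaw": 0, "dx": 0.0185, "dy": -0.0457, "dz": 0, "yaw": 0},
  {"jaw": 0, "dx": 0.0185, "dy": -0.0457, "dz": 0, "yaw": 0},
  {"jaw": 0, "dx": 0.0185, "dy": -0.0457, "dz": 0, "yaw": 0},
  {"jaw": 0, "dx": 0, "dy": 0, "dz": 0, "yaw": 0},
])

```text
t: 5.55
tool_pos: [0.5449, 0.1936, 0.2049]
orientation: [-3.101, -0.496, 0.0]
force: [-0.3, -0.5, -0.1]
opening: 0.0006
gripper_force: 0.0
```

```bash
python3 - <<'E'
from h import *
im,m=snap('wrist','w4.png'); c,n,e=rim(m,im,RACK['B']); print(c,n,e)
c,n,e=rim(m,im,c); print(c,n,e)
open('h.py','a').write(f"RACK['B']=({c[0]:.4f},{c[1]:.4f})\n"); RACK['B']=tuple(c)
rows(arc('B',[138],.055)+arc('B',range(148,219,10),.055))
E
```

```text
[0.58459434 0.14919647] 121 0.00030216871416600954
[0.58456108 0.14924154] 102 0.00044620748113267245
tcp [0.545  0.1918 0.2049] x head 18.1 F [ 0.1 -0.2  0.2]
3 x [-0.0013, 0.0011, 0.05]
1 x [-0.0081, 0.0057, 0.0]
1 x [-0.007, 0.007, 0.0]
1 x [-0.0057, 0.0081, 0.0]
1 x [-0.0042, 0.009, 0.0]
1 x [-0.0026, 0.0096, 0.0]
1 x [-0.0009, 0.0099, 0.0]
1 x [0.0009, 0.0099, 0.0]
1 x [0.0026, 0.0096, -0.0]
```

carry_out([
  {"jaw": 0, "dx": -0.0013, "dy": 0.0011, "dz": 0.05, "yaw": 0},
  {"jaw": 0, "dx": -0.0013, "dy": 0.0011, "dz": 0.05, "yaw": 0},
  {"jaw": 0, "dx": -0.0013, "dy": 0.0011, "dz": 0.05, "yaw": 0},
  {"jaw": 0, "dx": 0, "dy": 0, "dz": 0, "yaw": 0},
  {"jaw": 0, "dx": -0.0081, "dy": 0.0057, "dz": 0, "yaw": 0},
  {"jaw": 0, "dx": -0.007, "dy": 0.007, "dz": 0, "yaw": 0},
])

```text
t: 6.35
tool_pos: [0.5343, 0.1689, 0.0582]
orientation: [-3.103, -0.489, -0.007]
force: [0.4, -0.9, 0.2]
opening: 0.0005
gripper_force: 0.0
```

```bash
python3 - <<'E'
from h import *
im,m=snap('wrist','w5.png'); print(rim(m,im,RACK['B'])); rows([])
E
```

```text
(array([0.58409249, 0.1492927 ]), 58, np.float64(0.00018843420597653565))
tcp [0.5337 0.168  0.0578] x head 17.9 F [ 0.5 -0.8  0. ]
```

carry_out([
  {"jaw": 0, "dx": -0.0057, "dy": 0.0081, "dz": 0, "yaw": 0},
  {"jaw": 0, "dx": -0.0042, "dy": 0.009, "dz": 0, "yaw": 0},
  {"jaw": 0, "dx": -0.0026, "dy": 0.0096, "dz": 0, "yaw": 0},
  {"jaw": 0, "dx": -0.0009, "dy": 0.0099, "dz": 0, "yaw": 0},
])

```text
t: 6.9
tool_pos: [0.5312, 0.1296, 0.0551]
orientation: [3.103, 0.489, -0.0]
force: [-1.0, 1.3, 0.7]
opening: 0.0004
gripper_force: 0.0
```

```bash
python3 - <<'E'
from h import *
im,m=snap('wrist','w6.png'); print(rim(m,im,RACK['B'])); im,m=snap('scene','s1.png')
cv2.imwrite('pics/c1.png',np.hstack([cv2.resize(im[v-32:v+32,u-32:u+32],(266,266),interpolation=cv2.INTER_CUBIC) for u,v in[(187,160),(291,248),(371,238)]])[:,:,::-1])
rows(arc('B',range(208,279,10),.055))
E
```

```text
(array([0.58529068, 0.14949478]), 53, np.float64(0.0002536569241078368))
tcp [0.5314 0.1292 0.0551] x head 17.9 F [-0.  -0.1  0.5]
1 x [0.0006, 0.0073, 0.0001]
1 x [0.0026, 0.0096, 0.0]
1 x [0.0042, 0.009, 0.0]
1 x [0.0057, 0.0081, 0.0]
1 x [0.007, 0.007, 0.0]
1 x [0.0082, 0.0057, 0.0]
1 x [0.009, 0.0042, 0.0]
1 x [0.0096, 0.0025, 0.0]
```

View pics/c1.png

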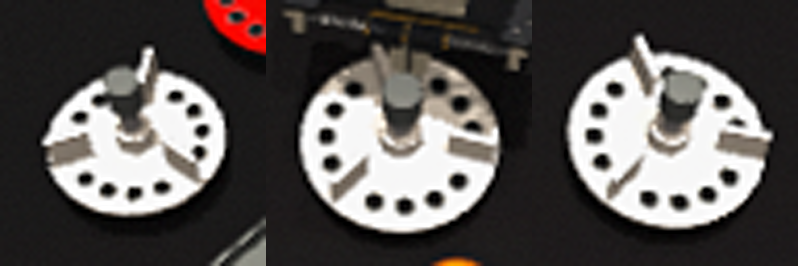

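Picture 8: A and B have both turned clearly (B by about 45°) with their feet still, so both are free. I'll complete B.

carry_out([
  {"jaw": 0, "dx": 0.0006, "dy": 0.0073, "dz": 0, "yaw": 0},
  {"jaw": 0, "dx": 0.0026, "dy": 0.0096, "dz": 0, "yaw": 0},
  {"jaw": 0, "dx": 0.0042, "dy": 0.009, "dz": 0, "yaw": 0},
  {"jaw": 0, "dx": 0.0057, "dy": 0.0081, "dz": 0, "yaw": 0},
  {"jaw": 0, "dx": 0.007, "dy": 0.007, "dz": 0, "yaw": 0},
  {"jaw": 0, "dx": 0.0082, "dy": 0.0057, "dz": 0, "yaw": 0},
  {"jaw": 0, "dx": 0.009, "dy": 0.0042, "dz": 0, "yaw": 0},
  {"jaw": 0, "dx": 0.0, "dy": 0.0, "dz": -0.05, "yaw": 0},
])

```text
t: 8.0
tool_pos: [0.5793, 0.093, 0.1006]
orientation: [-3.102, -0.489, 0.015]
force: [1.4, -0.3, 0.8]
opening: 0.0001
gripper_force: 0.0
```

carry_out([
  {"jaw": 0, "dx": 0, "dy": 0, "dz": -0.05, "yaw": 0},
  {"jaw": 0, "dx": 0, "dy": 0, "dz": -0.05, "yaw": 0},
])

```text
t: 8.25
tool_pos: [0.5824, 0.0935, 0.2066]
orientation: [-3.103, -0.49, 0.0]
force: [0.5, 0.1, 0.4]
opening: 0.0007
gripper_force: 0.0
```

```bash
python3 - <<'E'
from h import *
# C: fin 225, push ccw from 180; view from there
rows(arc('C',[180],.2))
E
```

```text
tcp [0.5824 0.0935 0.2066] x head 17.9 F [0.5 0.1 0.4]
7 x [-0.0173, -0.0466, 0.001]
```

```bash
python3 - <<'E'
from h import *
rows(arc('C',[272],.2))
E
```

```text
tcp [0.5824 0.0935 0.2066] x head 17.9 F [0.5 0.1 0.4]
6 x [-0.0137, -0.0423, 0.0011]
```

carry_out([
  {"jaw": 0, "dx": -0.0137, "dy": -0.0423, "dz": 0, "yaw": 0},
  {"jaw": 0, "dx": -0.0137, "dy": -0.0423, "dz": 0, "yaw": 0},
  {"jaw": 0, "dx": -0.0137, "dy": -0.0423, "dz": 0, "yaw": 0},
  {"jaw": 0, "dx": -0.0137, "dy": -0.0423, "dz": 0, "yaw": 0},
  {"jaw": 0, "dx": -0.0137, "dy": -0.0423, "dz": 0, "yaw": 0},
  {"jaw": 0, "dx": -0.0137, "dy": -0.0423, "dz": 0, "yaw": 0},
  {"jaw": 0, "dx": 0, "dy": 0, "dz": 0, "yaw": 0},
])

```text
t: 9.12
tool_pos: [0.4245, 0.312, 0.2053]
orientation: [-3.101, -0.496, 0.0]
force: [1.1, -0.7, 0.7]
opening: 0.0006
gripper_force: 0.0
```

```bash
python3 - <<'E'
from h import *
im,m=snap('wrist','w7.png'); c,n,e=rim(m,im,RACK['C']); print(c,n,e)
c,n,e=rim(m,im,c); print(c,n,e)
open('h.py','a').write(f"RACK['C']=({c[0]:.4f},{c[1]:.4f})\n"); RACK['C']=tuple(c)
rows(arc('C',[272],.055)+arc('C',range(262,191,-10),.055))
E
```

```text
[0.42022719 0.36378242] 106 0.00030701375956014576
[0.42011166 0.36368233] 91 0.00035916867829000054
tcp [0.4255 0.3107 0.2053] x head 18.1 F [0.3 0.1 0.1]
4 x [-0.0011, 0.0007, 0.0376]
1 x [-0.0093, -0.0036, -0.0]
1 x [-0.0085, -0.0051, -0.0]
1 x [-0.0075, -0.0065, -0.0]
1 x [-0.0062, -0.0077, -0.0]
1 x [-0.0048, -0.0087, -0.0]
1 x [-0.0032, -0.0094, -0.0]
1 x [-0.0015, -0.0098, -0.0]
1 x [0.0002, -0.0099, -0.0]
```

carry_out([
  {"jaw": 0, "dx": -0.0011, "dy": 0.0007, "dz": 0.0376, "yaw": 0},
  {"jaw": 0, "dx": -0.0011, "dy": 0.0007, "dz": 0.0376, "yaw": 0},
  {"jaw": 0, "dx": -0.0011, "dy": 0.0007, "dz": 0.0376, "yaw": 0},
  {"jaw": 0, "dx": -0.0011, "dy": 0.0007, "dz": 0.0376, "yaw": 0},
  {"jaw": 0, "dx": 0, "dy": 0, "dz": 0, "yaw": 0},
  {"jaw": 0, "dx": -0.0093, "dy": -0.0036, "dz": 0, "yaw": 0},
  {"jaw": 0, "dx": -0.0085, "dy": -0.0051, "dz": 0, "yaw": 0},
])

```text
t: 10.05
tool_pos: [0.4039, 0.3091, 0.0569]
orientation: [-3.102, -0.488, -0.005]
force: [-0.2, 0.1, 0.4]
opening: 0.0006
gripper_force: 0.0
```

carry_out([
  {"jaw": 0, "dx": -0.0075, "dy": -0.0065, "dz": 0, "yaw": 0},
  {"jaw": 0, "dx": -0.0062, "dy": -0.0077, "dz": 0, "yaw": 0},
])

```text
t: 10.3
tool_pos: [0.3853, 0.3184, 0.0556]
orientation: [-3.103, -0.49, -0.002]
force: [-0.4, -0.5, -0.7]
opening: 0.0003
gripper_force: 0.2
```

carry_out([
  {"jaw": 0, "dx": -0.0048, "dy": -0.0087, "dz": 0, "yaw": 0},
])

```text
t: 10.42
tool_pos: [0.3781, 0.325, 0.0552]
orientation: [-3.103, -0.49, -0.002]
force: [2.5, -1.6, -0.3]
opening: 0.0006
gripper_force: 1.3
```

carry_out([
  {"jaw": 0, "dx": -0.0032, "dy": -0.0094, "dz": 0, "yaw": 0},
])

```text
t: 10.55
tool_pos: [0.3723, 0.3328, 0.0551]
orientation: [3.103, 0.49, 0.001]
force: [1.7, -3.7, 1.2]
opening: 0.0005
gripper_force: 1.7
```

```bash
python3 - <<'E'
from h import *
im,m=snap('wrist','w8.png'); print(rim(m,im,RACK['C'])); rows([])
for i in range(5): read_camera('scene'); print(np.round(read_state()['force'],1))
im,m=snap('scene','s2.png')
a=cv2.imread('pics/s0.png')
b=im[:,:,::-1]
cv2.imwrite('pics/c2.png',np.hstack([cv2.resize(k[v-40:v+32,u-36:u+36],(390,390),interpolation=cv2.INTER_CUBIC) for k in(a,b) for u,v in[(371,238)]]))
E
```

```text
(array([0.41582809, 0.36585106]), 62, np.float64(0.0004690377372773627))
tcp [0.3716 0.3337 0.0549] x head 17.9 F [-0.   0.7  0.6]
[ 0.5 -0.3 -1.1]
[ 0.4 -0.   0.4]
[-0.4  0.5 -0.5]
[0.1 0.  0.5]
[ 0.1 -0.6 -0.1]
```

View pics/c2.png

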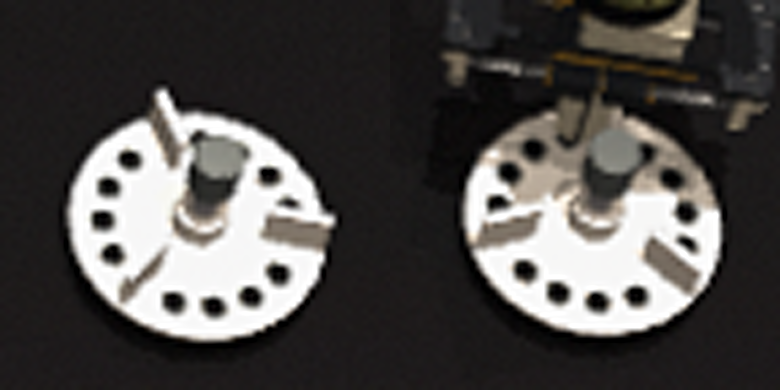

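Picture 9: wheel C turned only about 20°, then the force rose to about 4 N and the rack shifted about 5 mm. C is the one that sticks, so I'll back off, lift and re-measure it.

carry_out([
  {"jaw": 0, "dx": 0.002, "dy": 0.006, "dz": 0, "yaw": 0},
  {"jaw": 0, "dx": 0, "dy": 0, "dz": -0.05, "yaw": 0},
  {"jaw": 0, "dx": 0, "dy": 0, "dz": -0.05, "yaw": 0},
  {"jaw": 0.07, "dx": 0, "dy": 0, "dz": -0.045, "yaw": 0},
  {"jaw": 0.07, "dx": 0, "dy": 0, "dz": 0, "yaw": 0},
  {"jaw": 0.07, "dx": 0, "dy": 0, "dz": 0, "yaw": 0},
  {"jaw": 0.07, "dx": 0, "dy": 0, "dz": 0, "yaw": 0},
])

```text
t: 11.78
tool_pos: [0.3754, 0.3265, 0.1978]
orientation: [3.102, 0.489, -0.005]
force: [-0.5, 0.2, 0.7]
opening: 0.0358
gripper_force: 0.0
```

```bash
python3 - <<'E'
from h import *
im,m=snap('wrist','w9.png'); c,n,e=rim(m,im,(.4158,.3659)); print(c,n,e)
c,n,e=rim(m,im,c); print(c,n,e, read_state()['opening'])
open('h.py','a').write(f"RACK['C']=({c[0]:.4f},{c[1]:.4f})\n")
rows([(*c,.2),(*c,.086)])
E
```

```text
[0.41536724 0.36546693] 121 0.00041743054934381685
[0.41535196 0.36548546] 122 0.0004873643430491209 0.03996890438066616
tcp [0.3754 0.3266 0.1978] x head 17.9 F [-0.1  0.4  0. ]
2 x [0.025, -0.0124, -0.0012]
3 x [0.0001, -0.0, 0.038]
```

carry_out([
  {"jaw": 0.075, "dx": 0.025, "dy": -0.0124, "dz": 0, "yaw": 0},
  {"jaw": 0.075, "dx": 0.025, "dy": -0.0124, "dz": 0, "yaw": 0},
  {"jaw": 0.075, "dx": 0, "dy": 0, "dz": 0, "yaw": 0},
  {"jaw": 0.075, "dx": 0, "dy": 0, "dz": 0, "yaw": 0},
])

```text
t: 12.32
tool_pos: [0.4153, 0.3657, 0.1986]
orientation: [3.102, 0.489, -0.003]
force: [-0.7, 0.7, -0.0]
opening: 0.0744
gripper_force: 0.0
```

carry_out([
  {"jaw": 0.075, "dx": 0, "dy": 0, "dz": 0.037, "yaw": 0},
  {"jaw": 0.075, "dx": 0, "dy": 0, "dz": 0.037, "yaw": 0},
  {"jaw": 0.075, "dx": 0, "dy": 0, "dz": 0.037, "yaw": 0},
  {"jaw": 0.075, "dx": 0, "dy": 0, "dz": 0, "yaw": 0},
])

```text
t: 12.82
tool_pos: [0.4131, 0.364, 0.0854]
orientation: [3.1, 0.489, -0.01]
force: [-0.3, 0.4, -1.1]
opening: 0.0754
gripper_force: 0.0
```

carry_out([
  {"jaw": 0.025, "dx": 0, "dy": 0, "dz": 0, "yaw": 0},
  {"jaw": 0.025, "dx": 0, "dy": 0, "dz": 0, "yaw": 0},
  {"jaw": 0.025, "dx": 0, "dy": 0, "dz": 0, "yaw": 0},
  {"jaw": 0.025, "dx": 0, "dy": 0, "dz": 0, "yaw": 0},
  {"jaw": 0.025, "dx": 0, "dy": 0, "dz": 0, "yaw": 0},
  {"jaw": 0.025, "dx": 0, "dy": 0, "dz": 0, "yaw": 0},
  {"jaw": 0.025, "dx": 0, "dy": 0, "dz": 0, "yaw": 0},
  {"jaw": 0.025, "dx": 0, "dy": 0, "dz": 0, "yaw": 0},
], grip_force=35)

```text
t: 13.82
tool_pos: [0.4167, 0.3658, 0.0891]
orientation: [3.102, 0.489, 0.001]
force: [1.1, -5.2, 3.5]
opening: 0.0316
gripper_force: 35.0
```

carry_out([
  {"jaw": 0.025, "dx": 0, "dy": 0, "dz": -0.01, "yaw": 0},
  {"jaw": 0.025, "dx": 0, "dy": 0, "dz": -0.03, "yaw": 0},
  {"jaw": 0.025, "dx": 0, "dy": 0, "dz": -0.035, "yaw": 0},
  {"jaw": 0.025, "dx": 0, "dy": 0, "dz": -0.035, "yaw": 0},
  {"jaw": 0.025, "dx": 0, "dy": 0, "dz": -0.035, "yaw": 0},
  {"jaw": 0.025, "dx": 0, "dy": 0, "dz": -0.015, "yaw": 0},
  {"jaw": 0.025, "dx": 0, "dy": 0, "dz": 0, "yaw": 0},
])

```text
t: 14.7
tool_pos: [0.4162, 0.3666, 0.2489]
orientation: [-3.103, -0.49, -0.001]
force: [0.2, -0.1, -8.5]
opening: 0.0316
gripper_force: 35.0
```

```bash
python3 - <<'E'
from h import *
s=read_state(); print(s['opening'],s['gripper_force'],s['orientation'])
rows([(.532,-.139,s['tool_pos'][2])])
E
```

```text
0.031580690604743555 34.97997522354126 [-3.10257665e+00 -4.89516462e-01 -9.57059039e-04]
tcp [0.4162 0.3666 0.2489] x head 17.9 F [ 0.2 -0.1 -8.5]
11 x [-0.0041, 0.047, -0.0]
```

carry_out([
  {"jaw": 0.025, "dx": -0.0015, "dy": 0.016, "dz": 0, "yaw": 0},
  {"jaw": 0.025, "dx": -0.003, "dy": 0.034, "dz": 0, "yaw": 0},
  {"jaw": 0.025, "dx": -0.003, "dy": 0.034, "dz": 0, "yaw": 0},
  {"jaw": 0.025, "dx": -0.003, "dy": 0.034, "dz": 0, "yaw": 0},
  {"jaw": 0.025, "dx": -0.003, "dy": 0.034, "dz": 0, "yaw": 0},
  {"jaw": 0.025, "dx": -0.003, "dy": 0.034, "dz": 0, "yaw": 0},
  {"jaw": 0.025, "dx": -0.003, "dy": 0.034, "dz": 0, "yaw": 0},
  {"jaw": 0.025, "dx": -0.003, "dy": 0.034, "dz": 0, "yaw": 0},
])

```text
t: 15.7
tool_pos: [0.4718, 0.1157, 0.2465]
orientation: [3.103, 0.489, -0.005]
force: [-0.2, 0.1, -8.3]
opening: 0.0314
gripper_force: 35.0
```

carry_out([
  {"jaw": 0.025, "dx": -0.003, "dy": 0.034, "dz": 0, "yaw": 0},
  {"jaw": 0.025, "dx": -0.003, "dy": 0.034, "dz": 0, "yaw": 0},
  {"jaw": 0.025, "dx": -0.003, "dy": 0.034, "dz": 0, "yaw": 0},
  {"jaw": 0.025, "dx": -0.003, "dy": 0.034, "dz": 0, "yaw": 0},
  {"jaw": 0.025, "dx": -0.003, "dy": 0.034, "dz": 0, "yaw": 0},
  {"jaw": 0.025, "dx": -0.003, "dy": 0.034, "dz": 0, "yaw": 0},
  {"jaw": 0.025, "dx": -0.003, "dy": 0.034, "dz": 0, "yaw": 0},
  {"jaw": 0.025, "dx": -0.0015, "dy": 0.018, "dz": 0, "yaw": 0},
])

```text
t: 16.7
tool_pos: [0.5289, -0.1346, 0.2465]
orientation: [-3.102, -0.486, 0.005]
force: [-0.4, 0.4, -9.1]
opening: 0.0316
gripper_force: 35.0
```

```bash
python3 - <<'E'
from h import *
s=read_state(); print(s['opening'],s['gripper_force'],s['orientation'])
rows([(.532,-.139,s['tool_pos'][2])])
m=camera_model('scene'); im=cv2.imread('pics/s0.png')
# tray outer square fit from s0: grey blob
g=im[170:242,184:268].astype(int); w=((g.min(2)>70)&(g.max(2)-g.min(2)<25)).astype(np.uint8)
n,l,st,ce=cv2.connectedComponentsWithStats(w); k=1+st[1:,4].argmax()
c=cv2.findContours((l==k).astype(np.uint8),0,1)[0][0]; c=cv2.approxPolyDP(cv2.convexHull(c),4,True)[:,0]+[184,170]
print(st[k],c.tolist()); P=np.array([ray(m,*q,.01) for q in c]); print(P.round(3).tolist(),P.mean(0))
E
```

```text
0.031591523156479374 34.99376893043518 [-3.10240238 -0.4862957   0.00522834]
tcp [ 0.5289 -0.1346  0.2465] x head 17.8 F [-0.4  0.4 -9.1]
1 x [0.0016, 0.0051, -0.0]
[   5    5   73   60 2090] [[227, 175], [261, 202], [224, 234], [189, 205]]
[[0.419, -0.205, 0.01], [0.46, -0.037, 0.01], [0.633, -0.083, 0.01], [0.595, -0.253, 0.01]] [ 0.52682023 -0.14454706  0.01      ]
```

carry_out([
  {"jaw": 0.025, "dx": -0.002, "dy": 0.0065, "dz": 0.02, "yaw": 0},
  {"jaw": 0.025, "dx": 0, "dy": 0, "dz": 0.035, "yaw": 0},
  {"jaw": 0.025, "dx": 0, "dy": 0, "dz": 0.035, "yaw": 0},
  {"jaw": 0.025, "dx": 0, "dy": 0, "dz": 0.025, "yaw": 0},
  {"jaw": 0.025, "dx": 0, "dy": 0, "dz": 0.015, "yaw": 0},
  {"jaw": 0.025, "dx": 0, "dy": 0, "dz": 0.01, "yaw": 0},
  {"jaw": 0.025, "dx": 0, "dy": 0, "dz": 0, "yaw": 0},
])

```text
t: 17.58
tool_pos: [0.53, -0.1393, 0.1082]
orientation: [-3.103, -0.49, 0.001]
force: [0.5, -0.1, -8.2]
opening: 0.0313
gripper_force: 35.0
```

```bash
python3 - <<'E'
from h import *
rows([]); im,m=snap('scene','s3.png')
cv2.imwrite('pics/c3.png',cv2.resize(im[120:280,130:410],(800,457),interpolation=cv2.INTER_CUBIC)[:,:,::-1])
x,y=read_state()['tool_pos'][:2]
K=np.array([128/160,1]); 
for p in [(x,y,.012),(x+.055,y,.012),(x-.055,y,.012),(x,y+.055,.012),(x,y-.055,.012)]: print(((proj(m,p)-[130,120])*800/280).round())
E
```

```text
tcp [ 0.53   -0.1393  0.1082] x head 17.9 F [ 0.5 -0.1 -8.2]
[274. 242.]
[250. 275.]
[297. 209.]
[312. 260.]
[237. 223.]
```

View pics/c3.png

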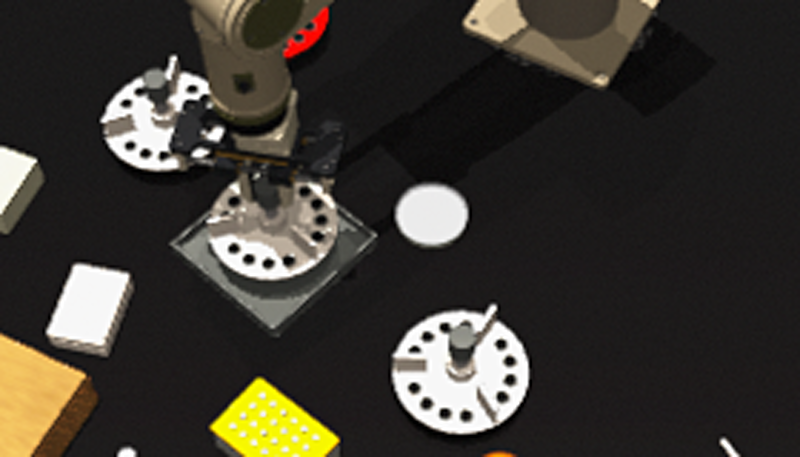

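Picture 10: the held rack is centred over the tray, with the predicted foot centre at (274,242) and the tray centre at about (274,240). I'll lower it gently.

carry_out([
  {"jaw": 0.025, "dx": 0, "dy": 0, "dz": 0.005, "yaw": 0},
  {"jaw": 0.025, "dx": 0, "dy": 0, "dz": 0.004, "yaw": 0},
  {"jaw": 0.025, "dx": 0, "dy": 0, "dz": 0.002, "yaw": 0},
  {"jaw": 0.025, "dx": 0, "dy": 0, "dz": 0.0015, "yaw": 0},
  {"jaw": 0.025, "dx": 0, "dy": 0, "dz": 0, "yaw": 0},
])

```text
t: 18.25
tool_pos: [0.5302, -0.1396, 0.0961]
orientation: [-3.103, -0.489, 0.0]
force: [0.6, -0.2, -8.3]
opening: 0.0314
gripper_force: 35.0
```

carry_out([
  {"jaw": 0.025, "dx": 0, "dy": 0, "dz": 0.001, "yaw": 0},
  {"jaw": 0.025, "dx": 0, "dy": 0, "dz": 0.001, "yaw": 0},
  {"jaw": 0.025, "dx": 0, "dy": 0, "dz": 0, "yaw": 0},
])

```text
t: 18.62
tool_pos: [0.5302, -0.1396, 0.0941]
orientation: [-3.103, -0.489, 0.0]
force: [-0.4, -0.1, -7.6]
opening: 0.0311
gripper_force: 35.0
```

carry_out([
  {"jaw": 0.025, "dx": 0, "dy": 0, "dz": 0.001, "yaw": 0},
  {"jaw": 0.025, "dx": 0, "dy": 0, "dz": 0, "yaw": 0},
])

```text
t: 18.88
tool_pos: [0.5302, -0.1396, 0.0931]
orientation: [-3.103, -0.489, 0.0]
force: [0.1, -0.2, -8.1]
opening: 0.0312
gripper_force: 35.0
```

carry_out([
  {"jaw": 0.025, "dx": 0, "dy": 0, "dz": 0.001, "yaw": 0},
  {"jaw": 0.025, "dx": 0, "dy": 0, "dz": 0, "yaw": 0},
])

```text
t: 19.12
tool_pos: [0.5305, -0.1398, 0.093]
orientation: [3.103, 0.489, 0.0]
force: [-3.4, 0.1, 0.2]
opening: 0.0313
gripper_force: 35.0
```

The foot is on the tray floor: the weight is off the gripper, at the expected height. Releasing.

carry_out([
  {"jaw": 0.07, "dx": 0, "dy": 0, "dz": 0, "yaw": 0},
  {"jaw": 0.07, "dx": 0, "dy": 0, "dz": 0, "yaw": 0},
  {"jaw": 0.07, "dx": 0, "dy": 0, "dz": 0, "yaw": 0},
  {"jaw": 0.07, "dx": 0, "dy": 0, "dz": 0, "yaw": 0},
  {"jaw": 0.07, "dx": 0, "dy": 0, "dz": 0, "yaw": 0},
  {"jaw": 0.07, "dx": 0, "dy": 0, "dz": 0, "yaw": 0},
])

```text
t: 19.88
tool_pos: [0.5303, -0.1396, 0.0922]
orientation: [3.103, 0.489, -0.0]
force: [-0.8, -0.8, 0.5]
opening: 0.0699
gripper_force: 0.0
```

carry_out([
  {"jaw": 0.07, "dx": 0, "dy": 0, "dz": -0.03, "yaw": 0},
  {"jaw": 0.07, "dx": 0, "dy": 0, "dz": -0.04, "yaw": 0},
  {"jaw": 0.07, "dx": 0, "dy": 0, "dz": -0.04, "yaw": 0},
  {"jaw": 0.07, "dx": 0, "dy": 0, "dz": -0.03, "yaw": 0},
  {"jaw": 0.07, "dx": 0, "dy": 0, "dz": 0, "yaw": 0},
  {"jaw": 0.07, "dx": 0, "dy": 0, "dz": 0, "yaw": 0},
])

```text
t: 20.62
tool_pos: [0.5299, -0.1394, 0.231]
orientation: [-3.103, -0.489, 0.002]
force: [-0.8, 0.9, -1.6]
opening: 0.0697
gripper_force: 0.0
```

```bash
python3 - <<'E'
from h import *
im,m=snap('scene','s4.png')
a=cv2.imread('pics/s0.png')[:,:,::-1].astype(int); b=im.astype(int)
d=(np.abs(a-b).max(2)>60).astype(np.uint8); n,l,s,c=cv2.connectedComponentsWithStats(d)
print([(c[i].round().tolist(),int(s[i,4])) for i in range(1,n) if s[i,4]>12 and s[i,1]>110])
# deck centroid checks in scene picture, z=.038
w=((b.min(2)>150)).astype(np.uint8); n,l,s,c=cv2.connectedComponentsWithStats(w)
for i in range(1,n):
    if 300<s[i,4]<3000 and 120<c[i][1]<280: print(c[i].round(1),s[i].tolist(),ray(m,*c[i],.038).round(3))
im,m=snap('wrist','w10.png'); print(rim(m,im,(.5302,-.1396)))
E
```

```text
[([350.0, 128.0], 281), ([189.0, 159.0], 542), ([241.0, 160.0], 20), ([232.0, 166.0], 35), ([218.0, 190.0], 201), ([239.0, 188.0], 43), ([240.0, 194.0], 16), ([228.0, 212.0], 641), ([242.0, 199.0], 13), ([371.0, 239.0], 1466), ([300.0, 231.0], 33), ([274.0, 242.0], 27), ([300.0, 262.0], 33)]
[184.4 165.5] [165, 147, 42, 33, 637] [ 0.475 -0.351  0.038]
[128.  182.4] [114, 171, 29, 24, 386] [ 0.634 -0.483  0.038]
[280.8 194.8] [269, 185, 25, 21, 413] [0.415 0.018 0.038]
[220.4 210. ] [203, 197, 38, 23, 407] [ 0.571 -0.133  0.038]
[160.5 226.4] [146, 212, 29, 29, 539] [ 0.724 -0.275  0.038]
[291.1 250.6] [267, 227, 48, 45, 1218] [0.59  0.153 0.038]
(array([ 0.546135  , -0.13051825]), 18, np.float64(0.0019593658005224515))
```

```bash
python3 -c "
from plant import *
print(close_job())"
```

```text
the job is handed in; nothing more can be done
None
```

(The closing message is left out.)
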